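# Centre the gourd water dropper on its display stand

## Robot

A 7-joint arm with a two-finger parallel gripper is mounted at the origin on the work surface. World frame = base frame: x ahead of the robot, y to its left, z up, the work surface at z = 0. Lengths are in m, angles in degrees, forces in N, time in s.
With the tool pointing down it reaches from about 0.4 to 0.9 m from the base axis. Payload 5.6 kg.
Tool frame: the origin (TCP) lies midway between the tips of the shut fingers; the grasp point (between the pads) lies 19 mm behind it (robot.hold_point_z is the distance from the TCP to the grasp point, in m); z points along the fingers, y is the line along which they close (so a half turn about z gives the same grasp; the last joint's range is limited). The gripper opens to 92 mm and grips with 3 to 60 N. Pads are 20 mm wide; open, the fingers measure 128 mm over their backs; the gripper's body (75 mm by 189 mm) begins 69 mm behind the grasp point.
Start: joints at [65.776, 26.786, -0.665, 91.828, 0.344, 61.387, -3.226], TCP at [0.241, -0.604, 0.215] pointing down, gripper open.
Joint ranges: [-144.91, 144.91], [-17.63, 115.5], [-89.93, 88.59], [15.96, 139.68], [-74.01, 254.01], [8.47, 105.57], [-167.45, 167.45]. Speed limits (degrees/s): [147.25, 147.25, 180, 180, 180, 180, 180].

## Interface

Orientations are given as a 3x3 rotation matrix whose columns are the frame's x, y, z axes.
In Python, from station import robot gives the robot as it stands.
- The arm moves only by the tool jog_arm, never from a script. Its argument "deltas" is a list of rows, each a list of 4 numbers: the shift along the tool's x, y, z in cm, then the turn about the tool's z in degrees. A call has 1 to 8 rows; each row is the pose to reach, as a shift and turn from the pose commanded when the call began, along the tool's axes at that moment; what a row does not reach only later rows make up. A row lasts 1/10 s, in which the tool goes at most 50 mm and 8.59 degrees, less where a joint would pass 70% of its speed; a pose out of reach is approached as far as the arm can. A call with a gripper value outside its range is refused whole. "gripper" is the opening, from -1 (shut) to 1 (fully open), set as the call begins (left out, the last holds). The fingers move at their own pace and stop on an object; the grip force is fixed at half the most. Time passes only in rows, so rows that repeat a pose let the fingers close. It gives the time, the measured TCP pose, the force, the opening and the grip force at its end, in the units of the state.
- robot.sense(): the state, without advancing time (a new reading comes with each control period).
- robot.snapshot(name): name is "scene" or "top"; returns (picture, depth): 400x640x3 uint8, red, green, blue; 400x640 float32, m along the optical axis (not along the pixel's ray), 0 where there is no reading.
- robot.camera_info(name): a dict with "fovy" (degrees; the focal length in pixels is half the picture's height over the tangent of half this angle, whatever the lens; pixels are square), "cx", "cy" (the principal point, pixels), "world_from_camera" (4x4, takes a point from camera to world coordinates). Camera axes: x right, y up, looking along -z (the intrinsics and any distortion apply to the point x, -y, -z); pixel columns grow to the right and rows downward; lengths in m; the calibration is good to about 2 mm. A picture is of the moment at which its call begins. camera_info takes no time and is no camera call.
- robot.sign_off(): hands the job in; it is judged then, once.
The state is a dict: "time": time; "qpos": joint angles; "joint_velocities": joint speeds; "joint_efforts": joint torques, N m; "ee_pos": TCP position; "tool_rot": TCP orientation; "contact_force": force on the tool from outside, world axes, zero at the start; "wrist_torque": the same for the moment, N m; "finger_gap": finger opening in m; "grasp_force": force on a finger pad.
Only numpy, scipy, OpenCV 4.12 (cv2) and the standard library are available. Lean on these libraries where they do the work, as an engineer would, in place of code of your own. Each camera call takes 0.05 s, during which the arm holds its last target. There are 200 camera calls.

## Task

The little porcelain gourd stands too near the edge of its round wooden stand: tap or push it, slowly and lightly with the fingertips, until it stands upright in the middle of the stand, then take the hand away. It is wobbly and tips over when pushed high up, so touch it low on the belly; do not grasp it, lift it or knock it over, and leave the other things on the table where they are.

Things in the scene. Friction and masses are not known exactly. Their poses are not given: they have to be found in the camera images.
- gourd: white porcelain double gourd, loose, round, 64 mm tall, 110 to 230 g; origin at the centre of its underside, z up. Flat foot 36 mm across; belly 62 mm across at its widest, 18 mm above the foot; waist 22 mm at 37 mm; upper bulb 28 mm at 48 mm. Pushed slowly on the belly it slides; pushed on the upper bulb it topples. Fingertips may reach down beside it to just above the stand
- stand_top (a point): centre of the flat top of the round dark wooden display stand, which is fixed to the table; the top is a disc 96 mm across, 36 mm above the table, with no rim; the gourd's foot rests on it, starting 20 to 29 mm off the centre in any direction
- washer: blue porcelain brush-washing bowl, loose, 110 mm across, 48 mm tall; origin at the centre of its underside; leave it alone
- inkstone: dark round ink dish, loose, 96 mm across, 22 mm tall; origin at the centre of its underside; leave it alone
- paperweight: wooden bar paperweight with a small brass button on top, loose, 24 mm by 160 mm (along its y), 28 mm tall; origin at the centre of its underside; leave it alone
- paintjar: small amber jar with a black cap, loose, 42 mm across, 55 mm tall; origin at the centre of its underside; leave it alone

How it is judged (in metres and radians):
At the end, for the whole second after the job is handed in: The gourd stands upright (within 0.06 rad) and at rest on the stand, the centre of its foot within 6 mm of the centre of the stand's top (horizontal distance between gourd and stand_top below 0.006 m and z of gourd in the frame of stand_top between -0.003 and 0.003 m and angle between gourd's own z axis and vertical below 0.06 rad and linear speed of gourd below 0.01 m/s); the robot touches nothing.
It fails at once if the gourd is tipped more than 0.35 rad (angle between gourd's own z axis and vertical above 0.35 rad).
It fails at once if the gourd is lifted off the stand (its foot's centre more than 8 mm above the top) (z of gourd in the frame of stand_top above 0.008 m).
It fails at once if the gourd falls off the stand (z of gourd in the frame of stand_top below -0.008 m).
It fails at once if the gourd is squeezed or struck with more than 15 N (contact force between any of the fingers, the arm and gourd above 15 N).
It fails at once if the washing bowl, ink dish, paperweight or jar is moved more than 15 mm (distance of any of washer, inkstone, paperweight, paintjar from where it was at the start of the episode above 0.015 m).
It also fails if it takes over 48 s, if anything falls off the work surface, if the arm or the gripper's body presses on something with over 40 N, if the wrist force passes 120 N, or if a joint passes its speed limit or range.

## Working session

There is one attempt and no reset: what is moved stays moved. The work goes in short steps, Python scripts to look and compute and a tool call to move; the robot and the scene stay as the last step left them, time stands still between calls to the robot, and variables do not carry over. Pictures are saved under pics/ and viewed, at most 10 in all, crops included, and the job is handed in when it is done.

Besides the shell and the picture viewer there is one more tool, called as a command line: name --pt "numbers of a row" for each row, then --argument value for the rest. jog_arm: Moves the arm, as the interface text tells. Its arguments: {"type":"object","properties":{"deltas":{"type":"array"},"gripper":{"type":"number"}},"required":["deltas"]}

```bash
ls; mkdir -p pics; cat > h.py <<'E'
import numpy as np, cv2
from station import robot
def cloud(name):
    im,d=robot.snapshot(name); c=robot.camera_info(name)
    f=200/np.tan(np.radians(c['fovy'])/2)
    return im,d,c,f
def ray(c,f,u,v,z):
    T=np.array(c['world_from_camera']); r=T[:3,:3]@np.array([(u-c['cx'])/f,-(v-c['cy'])/f,-1]); o=T[:3,3]
    return o+r*(z-o[2])/r[2]
def pts(c,f,d):
    T=np.array(c['world_from_camera']); v,u=np.mgrid[:400,:640]
    P=np.stack([(u-c['cx'])/f*d,-(v-c['cy'])/f*d,-d],-1)
    return P@T[:3,:3].T+T[:3,3]
E
python3 - <<'E'
from h import *
for n in('scene','top'):
    im,d,c,f=cloud(n); cv2.imwrite(f'pics/{n}0.png',im[:,:,::-1]); print(n,{k:v for k,v in c.items()}); print(d.min(),d.max())
print(robot.sense())
E
```

```text
pics
scene {'fovy': 45.80606750777979, 'cx': 320.6477154525774, 'cy': 197.0775188348207, 'world_from_camera': array([[ 0.03615453, -0.76705086,  0.64056681,  1.08561519],
       [ 0.99934   ,  0.03000995, -0.0204686 , -0.02810934],
       [-0.00352292,  0.64088407,  0.7676296 ,  0.73223248],
       [ 0.        ,  0.        ,  0.        ,  1.        ]])}
0.0 2.9983203
top {'fovy': 51.37856766411194, 'cx': 318.67677201317383, 'cy': 196.22795332887642, 'world_from_camera': array([[ 0.01608457,  0.98360123, -0.17963825,  0.35116205],
       [-0.99971576,  0.01898251,  0.01442465,  0.00259972],
       [ 0.01759808,  0.17935518,  0.98362698,  0.91802925],
       [ 0.        ,  0.        ,  0.        ,  1.        ]])}
0.0 1.8806385
{'time': 0.1, 'qpos': array([65.77482183, 26.83124992, -0.66579974, 91.87415593,  0.34540979,
       61.38932096, -3.22608901]), 'joint_velocities': array([ 0.07047545, -0.01120443, -0.10663186, -0.05776556, -0.09318924,
       -0.0230639 , -0.01114116]), 'joint_efforts': array([ 7.92644496e-04, -5.21643376e+01, -1.26307405e-02, -2.44367981e+01,
       -5.68686880e-02,  1.41072032e-02,  5.96468522e-05]), 'ee_pos': array([ 0.2407262 , -0.60321063,  0.21374305]), 'tool_rot': array([[ 9.28750602e-01,  3.70704460e-01, -7.22443829e-04],
       [ 3.70705140e-01, -9.28749481e-01,  1.44902430e-03],
       [-1.33809561e-04, -1.61359583e-03, -9.99998689e-01]]), 'contact_force': array([ 0.47174923, -0.12605279,  0.37563377]), 'wrist_torque': array([ 0.00434955, -0.05865972, -0.02518694]), 'grasp_force': 0.0, 'finger_gap': 0.09219626947244755}
```

View pics/top0.png

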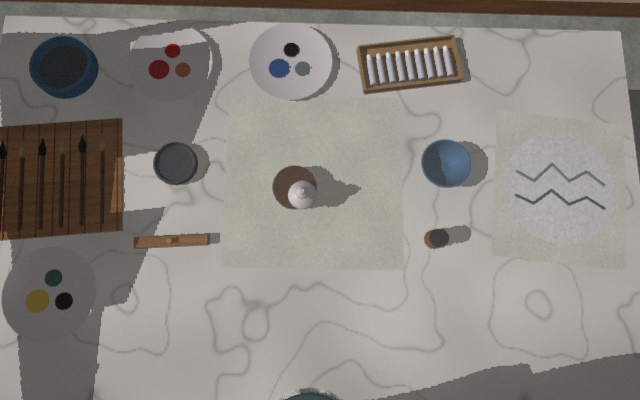

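View pics/scene0.png

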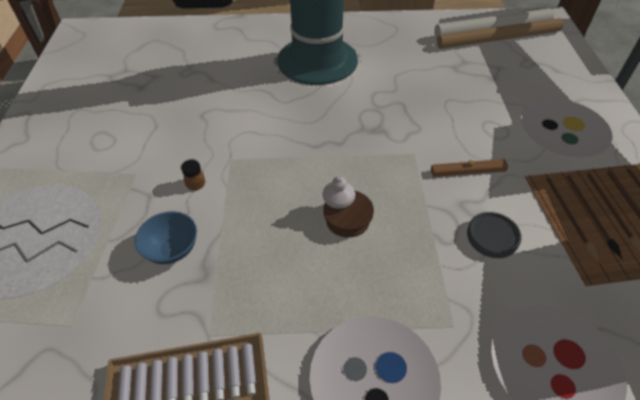

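The top view shows the stand at about (294,187), with the gourd at (300,194), off towards the robot and to its right. The scene view shows the stand at (349,213) and the gourd at (339,194). The jar is at (437,238) in the top view, the washer at (446,163), the paperweight at (172,241) and the inkstone at (176,163).

```bash
cat >> h.py <<'E'
from scipy.optimize import least_squares
def fitc(xy,R):
    g=lambda p:np.hypot(xy[:,0]-p[0],xy[:,1]-p[1])-R
    s=least_squares(g,xy.mean(0),loss='soft_l1',f_scale=.001); return s.x,np.sqrt(np.mean(g(s.x)**2))
def edge(c,f,mask,z,R):
    """outline of mask -> plane z, robust circle of radius R"""
    k=max(cv2.findContours(mask.astype(np.uint8),cv2.RETR_EXTERNAL,cv2.CHAIN_APPROX_NONE)[0],key=cv2.contourArea)[:,0]
    return k,np.array([ray(c,f,u,v,z)[:2] for u,v in k])
def measure(name,box=None):
    im,d,c,f=cloud(name); P=pts(c,f,d); hsv=cv2.cvtColor(im,cv2.COLOR_RGB2HSV)
    near=(np.hypot(P[...,0]-.44,P[...,1]-.02)<.12)&(d>0)
    return im,d,c,f,P,hsv,near
E
python3 - <<'E'
from h import *
for n in('top','scene'):
    im,d,c,f=cloud(n);P=pts(c,f,d)
    u,v=(300,194) if n=='top' else (339,194)
    print(n,P[v,u],f)
    near=(np.hypot(P[...,0]-P[v,u,0],P[...,1]-P[v,u,1])<.09)&(d>0)
    z=P[...,2]
    print(np.histogram(z[near],bins=np.arange(-.01,.12,.005)))
    s=near&(abs(z-.036)<.008); g=near&(z>.046)
    hsv=cv2.cvtColor(im,cv2.COLOR_RGB2HSV)
    print('stand pts',s.sum(),np.median(hsv[s],0),np.median(im[s],0),'gourd',g.sum(),np.median(hsv[g],0),P[g].mean(0),'top pts',P[near&(z>.09)].mean(0))
    out=cv2.resize(im[v-45:v+45,u-60:u+60],None,fx=6,fy=6,interpolation=cv2.INTER_NEAREST);cv2.imwrite(f'pics/{n}c.png',out[:,:,::-1])
    for (a,b) in [(437,238),(446,163),(172,241),(176,163)] if n=='top' else []: print(P[b,a])
E
```

```text
top [0.50585086 0.02828685 0.09207449] 415.7682890039941
(array([   0, 1109, 2302,   17,    0,    0,    0,    6,  281,  633,    3,
          0,   12,   69,  158,  194,   84,    0,    5,   23,   69,   35,
          6,    0,    0]), array([-0.01 , -0.005,  0.   ,  0.005,  0.01 ,  0.015,  0.02 ,  0.025,
        0.03 ,  0.035,  0.04 ,  0.045,  0.05 ,  0.055,  0.06 ,  0.065,
        0.07 ,  0.075,  0.08 ,  0.085,  0.09 ,  0.095,  0.1  ,  0.105,
        0.11 ,  0.115]))
stand pts 920 [11. 74. 85.] [85. 70. 60.] gourd 655 [  6.  11. 149.] [0.50829934 0.0251202  0.0709193 ] top pts [0.51070526 0.02515483 0.09430948]
[ 0.4252258  -0.25832508  0.0536247 ]
[ 0.59989155 -0.2989466   0.00702567]
[0.41146031 0.30053975 0.02376459]
[0.58457559 0.30752741 0.01723382]
scene [0.52733184 0.02337703 0.07042402] 473.39638178516253
(array([   0, 1177, 2039,  153,   18,    0,    0,   42,  465,  780,    1,
          9,   51,   98,  154,  192,   84,   15,   23,   44,   60,   29,
          7,    0,    0]), array([-0.01 , -0.005,  0.   ,  0.005,  0.01 ,  0.015,  0.02 ,  0.025,
        0.03 ,  0.035,  0.04 ,  0.045,  0.05 ,  0.055,  0.06 ,  0.065,
        0.07 ,  0.075,  0.08 ,  0.085,  0.09 ,  0.095,  0.1  ,  0.105,
        0.11 ,  0.115]))
stand pts 1275 [ 11. 120.  62.] [62. 44. 33.] gourd 766 [  0.  12. 109.] [0.52503706 0.02195774 0.06972714] top pts [0.51704474 0.02249863 0.09466121]
```

View pics/topc.png

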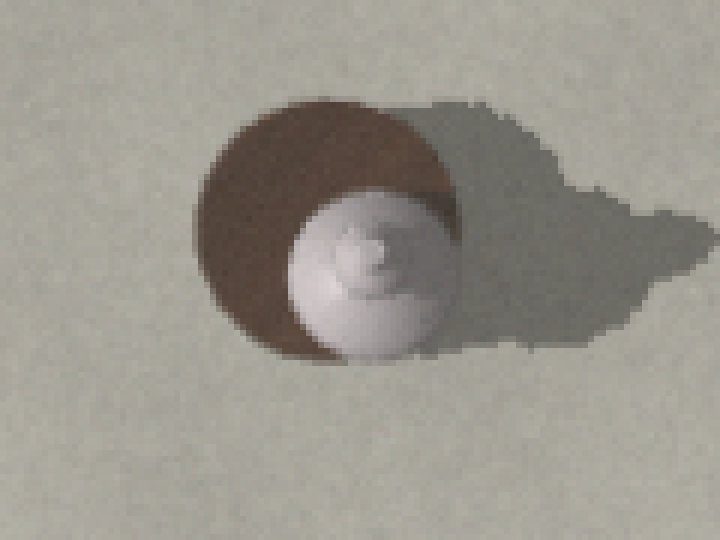

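The crop shows the stand disc centred at crop pixel (327,230) with its edges sharp, and the gourd's belly centred near (375,275) with its tip at (375,250). Next I'll fit circles with the calibration.

```bash
cat >> h.py <<'E'
def locate(n='top',zs=.036):
    im,d,c,f=cloud(n);P=pts(c,f,d);z=P[...,2]
    near=(np.hypot(P[...,0]-.53,P[...,1]-.04)<.12)&(d>0)
    out={}
    hsv=cv2.cvtColor(im,cv2.COLOR_RGB2HSV)
    G=near&(z>.0455)&(hsv[...,1]<60)&(z<.11)
    k,xy=edge(c,f,G,.054,.031); out['gourd']=fitc(xy,.031),len(k)
    S=near&(abs(z-.036)<.008)
    k,xy=edge(c,f,S|G,zs,.048)
    Gd=cv2.dilate(G.astype(np.uint8),np.ones((7,7)))
    ok=np.array([Gd[v,u]==0 for u,v in k]); out['stand']=fitc(xy[ok],.048),ok.sum()
    t=near&(z>.091)&G; out['tip']=P[t][:,:2].mean(0)
    return out
E
python3 - <<'E'
from h import *
for n in('top','scene'):
    for k,v in locate(n).items(): print(n,k,v)
print(robot.sense()['time'])
E
```

```text
top gourd ((array([0.51156154, 0.02555768]), np.float64(0.0012893472217866816)), 79)
top stand ((array([0.53091375, 0.04253155]), np.float64(0.0009727341664208614)), np.int64(80))
top tip [0.51090259 0.02546317]
scene gourd ((array([0.51290012, 0.02306156]), np.float64(0.004378575450981053)), 89)
scene stand ((array([0.53762841, 0.04031344]), np.float64(0.0009474600938786291)), np.int64(97))
scene tip [0.51654323 0.02238424]
0.3
```

Offset from gourd to stand centre is about (+19, +17) mm, at 41°. I'll open the fingers to about 40 mm and use both inner edges as a self-centring cradle. The tool's x axis goes along the push.

jog_arm --pt "1.5 -1.6 0 -1" --pt "4.5 -5 0 -3" --pt "7.5 -8.2 0 -5" --pt "10.5 -11.5 0 -7" --pt "13.5 -14.8 0 -9" --pt "16.5 -18.1 0 -11" --pt "19.5 -21.4 0 -13" --pt "22 -24.2 0 -14" --gripper -0.13

```text
time: 1.1
ee_pos: [0.3562, -0.2951, 0.2148]
tool_rot: [[0.81, 0.586, 0.0], [0.586, -0.81, -0.0], [0.0, 0.0, -1.0]]
contact_force: [0.5, 0.5, 0.7]
finger_gap: 0.04
grasp_force: 0.0
```

```bash
cat >> h.py <<'E'
def to(x,y,z,ang):
    s=robot.sense();R=s['tool_rot'];a=np.degrees(np.arctan2(R[1,0],R[0,0]))
    print('t',s['time'],'tcp',s['ee_pos'].round(4),'ang',a.round(2),'F',s['contact_force'].round(2),'gap',round(s['finger_gap'],4))
    print('delta cm',(R.T@(np.array([x,y,z])-s['ee_pos'])*100).round(2),'turn',round(a-ang,2))
E
python3 -c "
from h import *
to(.459,-.021,.15,41.2)"
```

```text
t 1.1 tcp [ 0.3562 -0.2951  0.2148] ang 35.89 F [0.54 0.53 0.73] gap 0.04
delta cm [ 24.4  -16.18   6.48] turn -5.31
```

jog_arm --pt "3 -2 0.5 -1" --pt "6.8 -4.5 1.5 -2" --pt "10.5 -7 2.5 -3" --pt "14.2 -9.4 3.5 -4" --pt "18 -11.9 4.5 -5" --pt "21.5 -14.2 5.5 -5.3" --pt "23.6 -15.6 6.2 -5.3" --pt "24.4 -16.2 6.5 -5.3"

```text
time: 1.9
ee_pos: [0.4593, -0.0206, 0.1492]
tool_rot: [[0.751, 0.66, -0.0], [0.66, -0.751, 0.001], [0.0, -0.001, -1.0]]
contact_force: [-0.2, 0.0, 0.1]
finger_gap: 0.0401
grasp_force: 0.0
```

```bash
python3 -c "
from h import *
to(.459,-.021,.042,41.2)
im,d,c,f=cloud('scene'); cv2.imwrite('pics/s1.png',im[:,:,::-1])
im,d,c,f=cloud('top'); cv2.imwrite('pics/t1.png',im[:,:,::-1])"
```

```text
t 1.9 tcp [ 0.4593 -0.0206  0.1492] ang 41.3 F [-0.16  0.05  0.1 ] gap 0.0401
delta cm [-0.05  0.02 10.72] turn 0.1
```

View pics/s1.png

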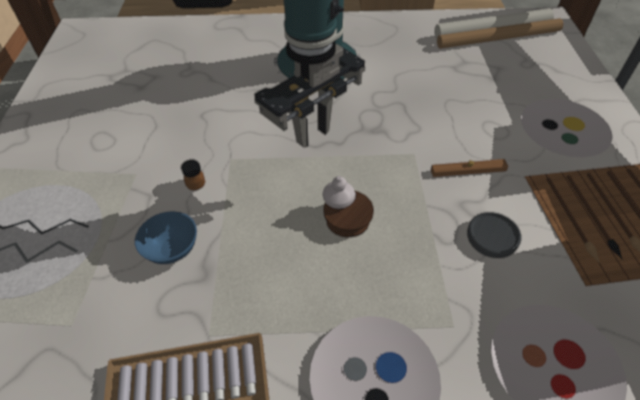

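View pics/t1.png

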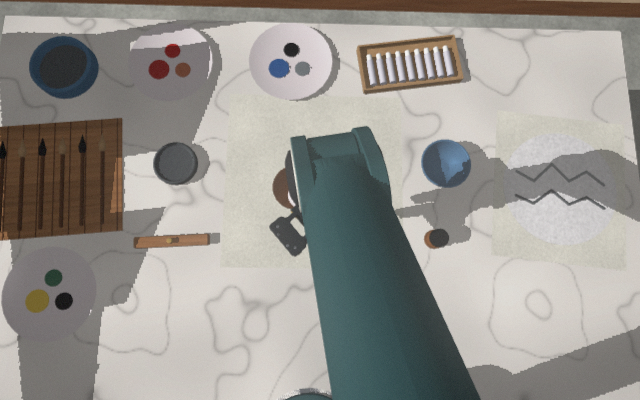

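The scene view shows the open fingers at (312,135), behind the gourd at (339,194) and lined up with it. In the top view the arm hides the gourd at (300,194), so during the push I'll track it with the scene camera. Next I lower the tool.

jog_arm --pt "0 0 1.5 0" --pt "0 0 3.5 0" --pt "0 0 5.5 0" --pt "0 0 7.5 0" --pt "0 0 9 0" --pt "0 0 10 0" --pt "0 0 10.7 0" --pt "0 0 10.7 0"

```text
time: 2.8
ee_pos: [0.4585, -0.0242, 0.0422]
tool_rot: [[0.755, 0.656, -0.001], [0.656, -0.755, -0.0], [-0.001, -0.0, -1.0]]
contact_force: [-0.7, -0.1, 0.7]
finger_gap: 0.0401
grasp_force: 0.0
```

```bash
cat >> h.py <<'E'
def rel():
    """scene camera: belly and stand, each from its own outline, tight masks"""
    im,d,c,f=cloud('scene');P=pts(c,f,d);z=P[...,2];hsv=cv2.cvtColor(im,cv2.COLOR_RGB2HSV)
    near=(np.hypot(P[...,0]-.53,P[...,1]-.035)<.085)&(d>0)
    G=near&(hsv[...,1]<45)&(z>.046)&(z<.105)
    b=P[G&(z>.058)&(z<.068)][:,:2]  # upper belly slope, visible half
    t=P[G&(z>.091)][:,:2].mean(0)
    S=near&(abs(z-.036)<.0035)&(hsv[...,1]>60)
    k,xy=edge(c,f,S,.036,.048)
    Gd=cv2.dilate(G.astype(np.uint8),np.ones((7,7)));ok=np.array([Gd[v,u]==0 for u,v in k])
    g=lambda p:np.hypot(xy[ok][:,0]-p[0],xy[ok][:,1]-p[1])-.048
    T=P[G]; 
    # belly: 3-D fit of the spheroid (a=.031, b=.018, centre z=.054) to belly points
    B=P[G&(z<.07)]; r=lambda p:np.sqrt(((B[:,0]-p[0])**2+(B[:,1]-p[1])**2)/.031**2+(B[:,2]-.054)**2/.0185**2)-1
    q=least_squares(r,B[:,:2].mean(0)-[.01,0],loss='soft_l1',f_scale=.05).x
    print('scene gourd',q.round(4),'tip',t.round(4),'stand',fitc(xy[ok],.048)[0].round(4),ok.sum(),len(B))
E
python3 -c "
from h import *
rel()
to(.488,.0045,.042,41.2)"
```

```text
scene gourd [0.5124 0.023 ] tip [0.5163 0.0224] stand [0.5353 0.0394] 89 503
t 2.85 tcp [ 0.4589 -0.0239  0.0427] ang 41.02 F [-0.48 -0.01 -0.16] gap 0.0403
delta cm [ 4.06 -0.24  0.07] turn -0.18
```

jog_arm --pt "0.5 -0.1 0 0" --pt "1.0 -0.2 0 0" --pt "1.5 -0.2 0 0" --pt "2.0 -0.2 0 0" --pt "2.4 -0.2 0 0" --pt "2.7 -0.2 0 0" --pt "3.0 -0.2 0 0" --pt "3.0 -0.2 0 0"

```text
time: 3.65
ee_pos: [0.4805, -0.0018, 0.0425]
tool_rot: [[0.754, 0.657, 0.0], [0.657, -0.754, 0.0], [0.0, 0.0, -1.0]]
contact_force: [0.1, -0.4, 0.4]
finger_gap: 0.0397
grasp_force: 0.0
```

```bash
python3 -c "
from h import *
rel()
to(.5076,.0189,.042,41.2)
im,d,c,f=cloud('scene'); cv2.imwrite('pics/s2.png',cv2.resize(im[130:260,260:430,::-1],None,fx=4,fy=4))"
```

```text
scene gourd [0.5114 0.0214] tip [0.4987 0.0087] stand [0.5352 0.0394] 91 664
t 3.7 tcp [ 0.4803 -0.002   0.0425] ang 41.07 F [ 0.43 -0.16  0.3 ] gap 0.0399
delta cm [3.44 0.22 0.05] turn -0.13
```

View pics/s2.png

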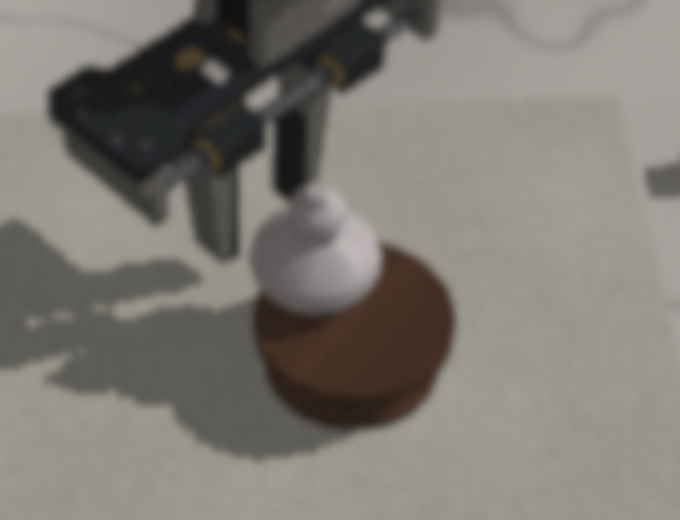

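The crop shows the fingers at (215,250) and (292,190), with the belly at (315,265) centred ahead of the gap. The gourd hasn't been touched yet. Now a slow advance.

jog_arm --pt "0.2 0 0 0" --pt "0.4 0 0 0" --pt "0.6 0 0 0" --pt "0.8 0 0 0" --pt "0.9 0 0 0" --pt "1.0 0 0 0" --pt "1.1 0 0 0" --pt "1.2 0 0 0"

```text
time: 4.55
ee_pos: [0.4892, 0.0057, 0.0425]
tool_rot: [[0.754, 0.657, -0.0], [0.657, -0.754, -0.0], [-0.0, -0.0, -1.0]]
contact_force: [-0.0, -0.6, -0.4]
finger_gap: 0.0401
grasp_force: 0.5
```

```bash
python3 -c "
from h import *
rel()
to(.5076,.0189,.042,41.2)"
```

```text
scene gourd [0.5134 0.025 ] tip [0.5061 0.0147] stand [0.5348 0.0395] 94 642
t 4.6 tcp [0.4893 0.0058 0.0426] ang 41.06 F [-0.66 -1.22  0.12] gap 0.0402
delta cm [2.24 0.22 0.06] turn -0.14
```

jog_arm --pt "0.1 0 0 0" --pt "0.2 0 0 0" --pt "0.3 0 0 0" --pt "0.4 0 0 0" --pt "0.5 0 0 0" --pt "0.6 0 0 0" --pt "0.7 0 0 0" --pt "0.8 0 0 0"

```text
time: 5.4
ee_pos: [0.4953, 0.0111, 0.0425]
tool_rot: [[0.754, 0.657, -0.0], [0.657, -0.754, -0.0], [-0.0, -0.0, -1.0]]
contact_force: [-0.8, -0.8, 0.6]
finger_gap: 0.0399
grasp_force: 0.5
```

```bash
python3 -c "
from h import *
rel()
to(.5076,.0189,.042,41.2)
im,d,c,f=cloud('scene'); cv2.imwrite('pics/s3.png',cv2.resize(im[130:260,260:430,::-1],None,fx=4,fy=4))"
```

```text
scene gourd [0.5196 0.0304] tip [0.5114 0.0206] stand [0.5349 0.0395] 85 641
t 5.45 tcp [0.4955 0.0112 0.0426] ang 41.06 F [-1.08 -0.7   0.35] gap 0.0401
delta cm [1.42 0.21 0.06] turn -0.14
```

View pics/s3.png

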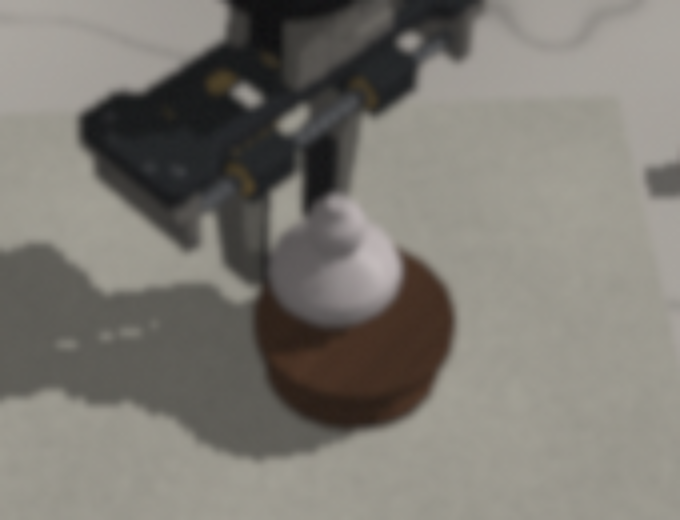

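The crop shows the gourd upright at (336,270), cradled by both fingers and moving with them. I'll continue slowly.

jog_arm --pt "0.1 0 0 0" --pt "0.2 0 0 0" --pt "0.3 0 0 0" --pt "0.4 0 0 0" --pt "0.5 0 0 0" --pt "0.6 0 0 0" --pt "0.7 0 0 0" --pt "0.8 0 0 0"

```text
time: 6.3
ee_pos: [0.5014, 0.0163, 0.0426]
tool_rot: [[0.754, 0.657, -0.0], [0.657, -0.754, -0.0], [-0.0, 0.0, -1.0]]
contact_force: [-0.8, -0.6, 0.1]
finger_gap: 0.04
grasp_force: 0.5
```

jog_arm --pt "0.1 0 0 0" --pt "0.2 0 0 0" --pt "0.3 0 0 0" --pt "0.4 0 0 0" --pt "0.45 0 0 0" --pt "0.5 0 0 0" --pt "0.5 0 0 0" --pt "0.5 0 0 0"

```text
time: 7.1
ee_pos: [0.5052, 0.0196, 0.0426]
tool_rot: [[0.754, 0.657, 0.0], [0.657, -0.754, 0.0], [0.0, 0.0, -1.0]]
contact_force: [-1.1, 0.3, -0.0]
finger_gap: 0.0401
grasp_force: 0.3
```

```bash
python3 -c "
from h import *
rel()
to(.5076,.0189,.042,41.2)
print(locate('top'))"
```

```text
scene gourd [0.5293 0.0389] tip [0.5222 0.029 ] stand [0.5351 0.0398] 79 651
t 7.15 tcp [0.5051 0.0196 0.0426] ang 41.06 F [-1.06 -1.47  0.72] gap 0.0399
delta cm [0.14 0.21 0.06] turn -0.14Traceback (most recent call last):
  File "<string>", line 5, in <module>
    print(locate('top'))
          ~~~~~~^^^^^^^
  File "h.py", line 32, in locate
    k,xy=edge(c,f,G,.054,.031); out['gourd']=fitc(xy,.031),len(k)
         ~~~~^^^^^^^^^^^^^^^^^
  File "h.py", line 20, in edge
    k=max(cv2.findContours(mask.astype(np.uint8),cv2.RETR_EXTERNAL,cv2.CHAIN_APPROX_NONE)[0],key=cv2.contourArea)[:,0]
      ~~~^^^^^^^^^^^^^^^^^^^^^^^^^^^^^^^^^^^^^^^^^^^^^^^^^^^^^^^^^^^^^^^^^^^^^^^^^^^^^^^^^^^^^^^^^^^^^^^^^^^^^^^^
ValueError: max() iterable argument is empty
```

It is near the centre now. I'll back straight off and rise clear so the top camera can see it.

jog_arm --pt "-0.2 0 0 0" --pt "-0.6 0 0 0" --pt "-1.2 0 0 0" --pt "-2.2 0 0 0" --pt "-3.5 0 0 0" --pt "-5 0 0 0" --pt "-6 0 0 0" --pt "-6.5 0 0 0"

```text
time: 8.0
ee_pos: [0.4548, -0.0244, 0.0425]
tool_rot: [[0.755, 0.656, -0.001], [0.656, -0.755, -0.001], [-0.001, -0.0, -1.0]]
contact_force: [0.4, 0.0, -0.5]
finger_gap: 0.0402
grasp_force: 0.0
```

jog_arm --pt "0 0 -2 0" --pt "0 0 -5 0" --pt "0 2 -8 0" --pt "-2 5 -10 0" --pt "-4 9 -12 0" --pt "-6 13 -12 0" --pt "-7 16 -12 0" --pt "-7 17 -12 0"

```text
time: 8.8
ee_pos: [0.5151, -0.2018, 0.1627]
tool_rot: [[0.758, 0.652, 0.001], [0.652, -0.758, -0.002], [-0.0, 0.002, -1.0]]
contact_force: [-0.5, 0.1, -0.6]
finger_gap: 0.04
grasp_force: 0.0
```

```bash
python3 -c "
from h import *
rel()
to(.5076,.0189,.042,41.2)
im,d,c,f=cloud('top'); cv2.imwrite('pics/t4.png',cv2.resize(im[140:240,230:370,::-1],None,fx=5,fy=5,interpolation=cv2.INTER_NEAREST))
print(locate('top'))"
```

```text
scene gourd [0.5298 0.0404] tip [0.534  0.0399] stand [0.5355 0.0407] 91 516
t 8.85 tcp [ 0.5159 -0.2005  0.1624] ang 40.81 F [ 0.82 -0.27  0.09] gap 0.0404
delta cm [ 13.71 -17.16  12.03] turn -0.39
{'gourd': ((array([0.52876348, 0.04272823]), np.float64(0.0013064560482331652)), 79), 'stand': ((array([0.53142147, 0.04338326]), np.float64(0.0012097325640019932)), np.int64(123)), 'tip': array([0.52772852, 0.04229895])}
```

View pics/t4.png

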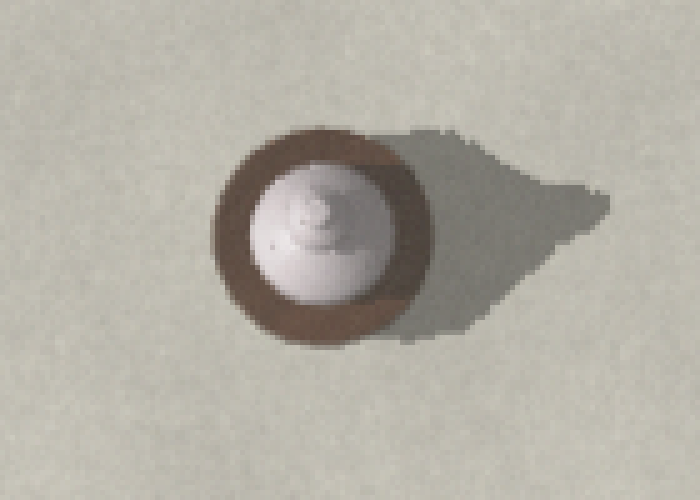

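The crop shows the gourd upright at (322,232), nearly concentric with the stand at (322,237). The top camera's outlines put it 2.7 mm from centre. The tip positions from both cameras, averaged, also give about 2.6 mm. Only the scene camera's belly fit says 5.7 mm, and that one was already off before the push. The hand is clear, so I'm handing in.

```bash
python3 -c "
from station import robot
print(robot.sign_off())"
```

```text
the job is handed in; nothing more can be done
None
```

I slid the gourd to about 3 mm from the stand's centre; it stands upright, the hand is clear, and I handed the job in at about 9 s, with no verdict returned.

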